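# Change over lidded parts bins

### The arm

A 6-joint arm with a two-finger parallel gripper is mounted at the origin on the work surface. World frame = base frame: x ahead of the robot, y to its left, z up, the work surface at z = 0. Lengths are in m, angles in rad, forces in N, time in s.
With the tool pointing down it reaches from about 0.275 to 0.825 m from the base axis. Payload 4.9 kg.
Tool frame: the origin (TCP) lies midway between the tips of the shut fingers; the grasp point (between the pads) lies 19 mm behind it (grip_point_offset is the distance from the TCP to the grasp point, in m); z points along the fingers, x is the direction in which the jaws open and shut, and the axes are right-handed (so a half turn about z gives the same grasp; the last joint's range is limited). The gripper opens to 85 mm and grips with 20 to 120 N. Pads are 22 mm wide; open, the fingers measure 114 mm over their backs; the gripper's body (76 mm by 85 mm) begins 54 mm behind the grasp point. The pads swing forward as they close: fully open they stand 13 mm farther back than shut.
Start: joints at [1.041, 0.326, -0.193, 1.052, 0, 1.437], TCP at [0.212, 0.507, 0.202] pointing down, gripper open.
Joint ranges: [-2.65, 2.65], [-0.97, 1.79], [-1.3, 1.35], [-1.93, 2.1], [-1.47, 1.37], [-3.14, 3.14]. Speed limits (rad/s): [2.57, 2.57, 3.14, 3.14, 3.14, 3.14].

### API

Orientations are given as a rotation vector (axis times angle).
In Python, from cell import * gives the robot as it stands. Calls block until the motion is done:
- movep(position, orientation): joint-space move of the TCP to a pose.
- move_l(position, velocity=0.15, rot=None, until_force=None): straight line of the TCP; rot=None keeps the orientation; velocity is the mean speed in m/s. With until_force (N) it stops when the force on the tool has changed by that much, and returns True; else False.
- set_joints(angles): joint-space move.
- let_go() and grab(newtons=None): open the fingers fully, or close them until they stop; newtons is the grip in N (None keeps the last).
- sleep(seconds).
- ik(position, orientation): joint angles nearest the present ones, or None.
- get_state(): the state.
- grab_frame(name): name is "side" or "top" or "wrist"; returns a dict with "img" (400x640x3 uint8, red, green, blue), "fx", "fy", "cx", "cy" (pixels), "cam_to_world" (4x4, takes a point from camera to world coordinates); the wrist camera has in their place "T_tool_cam" (4x4, takes a point from camera to tool coordinates, whose origin is the TCP and whose axes are the tool frame's). Camera axes: x right, y down, z forward; pixel columns grow to the right and rows downward; lengths in m; the calibration is good to about 2 mm. A picture is of the moment at which its call begins: read the wrist's pose just before it. There is no depth.
A pose or a line that the arm cannot do raises MotionError and nothing moves.
- sign_off(): hands the job in, once; it reports no verdict.
Trained networks look in the newest picture that a camera, given by its name, has taken for a name from the list of things; names that differ only in an ending like _2 or _b are one class to them, and where a whole thing is asked for, a point or a joint stands for the part that bears it (a point fixed in the world has none). Each returns a list of dicts, best first, with "score" (0 to 1); they miss things now and then, are a little off and sometimes report something else, mostly with a low value. They report only what shows in the picture. A call takes as long as a camera call. They do not tell look-alikes from the thing itself.
- spot_in(camera, name): "centre" ([column, row] in pixels, amid what is visible of it).
- silhouettes(camera, name): "mask" (400x640 bool, what is visible of it) and "centre" ([column, row] in pixels, amid what is visible of it).
- tip_of(camera, name): "centre" ([column, row] in pixels: a listed point, or the origin of a listed thing).
The state is a dict: "clock": time; "q": joint angles; "joint_velocities": joint speeds; "tau": joint torques, N m; "position": TCP position; "eef_rot": TCP orientation; "contact_force": force on the tool from outside, world axes, zero at the start; "wrist_torque": the same for the moment, N m; "finger_gap": opening from 0.0 (shut) to 1.0 (fully open).
Only numpy, scipy, OpenCV 4.12 (cv2) and the standard library are available. Lean on these libraries where they do the work, as an engineer would, in place of code of your own. Each camera call takes 0.05 s, during which the arm holds its last target.

### The job

We are changing over from the narrow lidded parts bin to the wide one. With fingertips only, tip the narrow bin's open lid shut, and flip the wide bin's lid up and over so that it leans back open on its own. Push the lids lightly without gripping them; do not shift, tip or lift the bins, and leave the other things on the bench alone.

Things in the scene. Friction and masses are not known exactly. Their poses are not given: they have to be found in the camera images.
- wide_bin: Grey plastic parts bin filled with steel fasteners, 150 mm wide, 120 mm deep, 90 mm high, about 2 kg, standing loose on the bench. Origin: centre of its underside. x points from its front to its rear (away from the robot, bin turned at most about 0.3 rad), y along its width, z up. Its lid is hinged on the top rear edge.
- narrow_bin: Grey plastic parts bin filled with steel fasteners, 90 mm wide, 120 mm deep, 90 mm high, about 2 kg, standing loose on the bench. Origin: centre of its underside. x points from its front to its rear (away from the robot, bin turned at most about 0.3 rad), y along its width, z up. Its lid is hinged on the top rear edge.
- wide_hinge (a point): Middle of the hinge line of the wide bin's lid, on its top rear edge, 60 mm behind the bin's centre, 90 mm above its underside. The hinge axis is the bin's y. The lid is a flat grey plate, 4 mm thick, 124 mm from hinge to front edge (its lip then follows), 150 mm wide, about 140 g.
- narrow_hinge (a point): Middle of the hinge line of the narrow bin's lid, on its top rear edge, 60 mm behind the bin's centre, 90 mm above its underside. The hinge axis is the bin's y. The lid is a flat grey plate, 4 mm thick, 124 mm from hinge to front edge (its lip then follows), 90 mm wide, about 90 g.
- wide_lip (a point): Middle of the outer edge of the wide lid's finger lip; moves with the lid. Lip: 22 mm long, 120 mm wide, 4 mm thick strip along the lid's front edge, flared 40 degrees upward (lid closed), so a finger fits under it in front of the bin. Closed, this point is 140 mm in front of the hinge line (20 mm past the bin's front face) and 16 mm above the rim.
- narrow_lip (a point): Middle of the outer edge of the narrow lid's finger lip; moves with the lid. Lip: 22 mm long, 72 mm wide, 4 mm thick strip along the lid's front edge, flared 40 degrees upward (lid closed), so a finger fits under it in front of the bin. Closed, this point is 140 mm in front of the hinge line (20 mm past the bin's front face) and 16 mm above the rim.
- wide_lid (a joint): Lid angle of the wide bin, rad: 0 = closed flat on the bin, 1.9 = open, leaning back at the stop of the hinge. The hinge turns freely with light damping: below about 1.5 rad the lid falls shut by its weight, above it falls open to the stop and stays there. Starts closed.
- narrow_lid (a joint): Lid angle of the narrow bin, rad: 0 = closed flat on the bin, 1.9 = open, leaning back at the stop of the hinge. The hinge turns freely with light damping: below about 1.5 rad the lid falls shut by its weight, above it falls open to the stop and stays there. Starts open at the stop.
- bolt_mid (a point): Centre of a loose steel bolt standing on its head in front of the bins, 78 mm tall, head 34 mm across. To be left alone.
- oil_mid (a point): Centre of a loose white plastic oil bottle with a black cap, 50 mm across, 130 mm tall, standing. To be left alone.
- driver_mid (a point): A point near the middle of a loose screwdriver lying flat, about 200 mm long, black handle. To be left alone.
- tray_mid (a point): Centre of a loose open grey tray of nuts without a lid, 100 x 110 x 50 mm, behind the bins. To be left alone.
Mind the look-alikes: they are no part of the job. Leave any pink look-alike of the narrow_bin alone.

How it is judged:
At the end, for the whole second after the job is handed in: The wide bin's lid rests open past 1.75 rad and the narrow bin's lid lies shut (below 0.06 rad), both at rest; both bins stand upright (within 0.05 rad) within 25 mm of where they were, and bolt, bottle, screwdriver and tray within 20 mm of where they were (value of joint wide_lid above 1.75 rad and value of joint narrow_lid below 0.06 rad and velocity of joint wide_lid between -0.1 and 0.1 rad/s and velocity of joint narrow_lid between -0.1 and 0.1 rad/s and distance of each of wide_bin, narrow_bin from where it was at the start of the episode below 0.025 m and angle between each of wide_bin, narrow_bin's own z axis and vertical below 0.05 rad and distance of each of bolt_mid, oil_mid, driver_mid, tray_mid from where it was at the start of the episode below 0.02 m); the robot touches nothing.
It fails at once if A bin is shifted more than 25 mm, tipped or lifted (distance of any of wide_bin, narrow_bin from where it was at the start of the episode above 0.025 m or angle between any of wide_bin, narrow_bin's own z axis and vertical above 0.12 rad or height (world z) of any of wide_bin, narrow_bin above 0.01 m).
It fails at once if A lid or bin is gripped or forced (fingers press on it with more than 25 N) (contact force between the fingers and wide_bin above 25 N or contact force between the fingers and narrow_bin above 25 N).
It fails at once if The bolt, bottle, screwdriver or tray is disturbed (moved more than 20 mm) (distance of any of bolt_mid, oil_mid, driver_mid, tray_mid from where it was at the start of the episode above 0.02 m).
It also fails if it takes over 53 s, if anything falls off the work surface, if the arm or the gripper's body presses on something with over 40 N, if the wrist force passes 120 N, or if a joint passes its speed limit or range.

## Working session

There is one attempt and no reset: what is moved stays moved. The work goes in short steps, each a Python script; the robot and the scene stay as the last script left them, time stands still between calls to the robot, and variables do not carry over. Pictures are saved under pics/ and viewed, and the job is handed in when it is done.

```bash
ls; mkdir -p pics; python3 - <<'E'
from cell import *
import cv2,numpy as np
s=get_state();print({k:np.round(v,3) for k,v in s.items()})
for c in("side","top","wrist"):
    f=grab_frame(c);cv2.imwrite(f"pics/{c}0.png",f["img"][:,:,::-1])
    print(c,{k:(np.round(v,4).tolist()) for k,v in f.items() if k!="img"})
    if c!="wrist":
      for n in("wide_bin","narrow_bin","wide_hinge","narrow_hinge","wide_lip","narrow_lip","bolt_mid","oil_mid","driver_mid","tray_mid"):
        print(c,n,[(np.round(d["centre"]).tolist(),round(d["score"],2)) for d in tip_of(c,n)][:4])
E
```

```text
pics
{'clock': np.float64(0.0), 'q': array([ 1.041,  0.327, -0.194,  1.052,  0.   ,  1.437]), 'joint_velocities': array([ 0.   ,  0.   , -0.001, -0.   ,  0.   , -0.001]), 'tau': array([-4.0000e-03, -4.4340e+01,  2.6243e+01,  1.5000e-02, -0.0000e+00,
       -0.0000e+00]), 'position': array([0.212, 0.507, 0.201]), 'eef_rot': array([ 2.614e+00,  1.741e+00, -2.000e-03]), 'contact_force': array([0.62 , 1.341, 0.018]), 'wrist_torque': array([-0.019,  0.015,  0.004]), 'finger_gap': np.float64(0.999)}
side {'fx': 369.5072, 'fy': 369.5072, 'cx': 317.3005, 'cy': 195.1164, 'cam_to_world': [[0.7216, -0.339, 0.6036, 0.0101], [-0.6922, -0.367, 0.6214, -0.6118], [0.0108, -0.8663, -0.4995, 0.5563], [0.0, 0.0, 0.0, 1.0]]}
side wide_bin [([369.0, 252.0], 0.69)]
side narrow_bin [([253.0, 197.0], 0.94), ([289.0, 220.0], 0.84)]
side wide_hinge [([391.0, 214.0], 0.66), ([267.0, 164.0], 0.62)]
side narrow_hinge [([265.0, 163.0], 0.88), ([310.0, 186.0], 0.64), ([260.0, 236.0], 0.3)]
side wide_lip [([341.0, 229.0], 0.9)]
side narrow_lip [([275.0, 117.0], 0.87), ([259.0, 186.0], 0.83), ([258.0, 237.0], 0.58)]
[... 329 characters left out ...]
0476, -0.9988, 1.4411], [0.0, 0.0, 0.0, 1.0]]}
top wide_bin [([372.0, 196.0], 0.78)]
top narrow_bin [([249.0, 208.0], 0.88)]
top wide_hinge [([382.0, 179.0], 0.88)]
top narrow_hinge [([245.0, 192.0], 0.73), ([375.0, 221.0], 0.51)]
top wide_lip []
top narrow_lip [([243.0, 164.0], 0.96), ([284.0, 225.0], 0.9)]
top bolt_mid [([320.0, 248.0], 0.57), ([238.0, 163.0], 0.44)]
top oil_mid [([194.0, 192.0], 0.49)]
top driver_mid [([443.0, 200.0], 0.86)]
top tray_mid [([316.0, 142.0], 0.91)]
wrist {'fx': 346.9286, 'fy': 346.9286, 'cx': 320.5784, 'cy': 194.6659, 'T_tool_cam': [[1.0, -0.0008, 0.0002, -0.0017], [0.0007, 0.9522, 0.3056, -0.0777], [-0.0004, -0.3056, 0.9522, -0.1721], [0.0, 0.0, 0.0, 1.0]]}
```

View pics/side0.png

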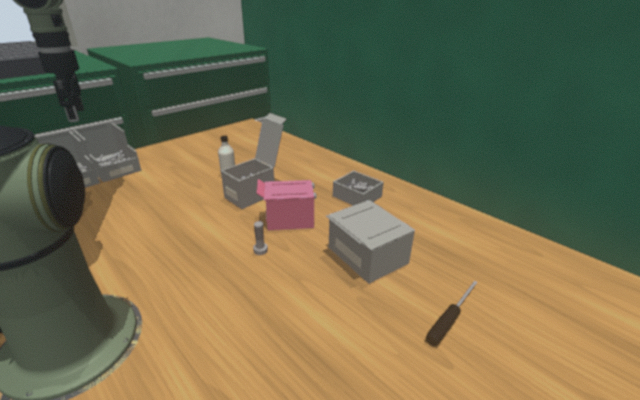

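View pics/top0.png

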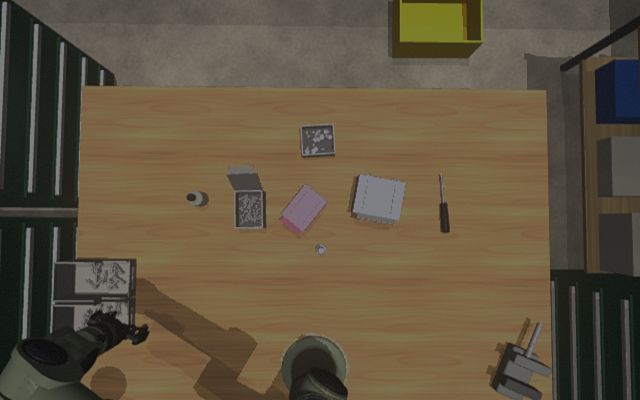

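```bash
python3 - <<'E'
import cv2
i=cv2.imread("pics/side0.png");cv2.imwrite("pics/side0c.png",cv2.resize(i[90:270,190:470],(784,504),interpolation=cv2.INTER_CUBIC))
i=cv2.imread("pics/top0.png");cv2.imwrite("pics/top0c.png",cv2.resize(i[110:270,170:460],(798,440),interpolation=cv2.INTER_CUBIC))
E
```

```text
(no output)
```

View pics/side0c.png

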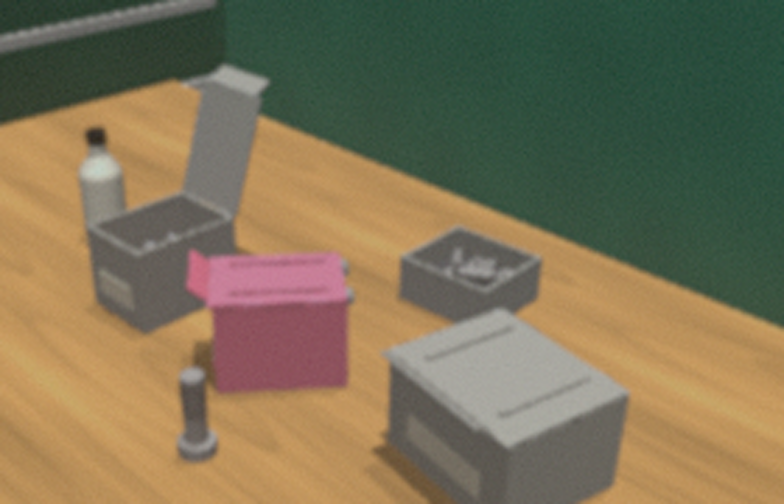

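View pics/top0c.png

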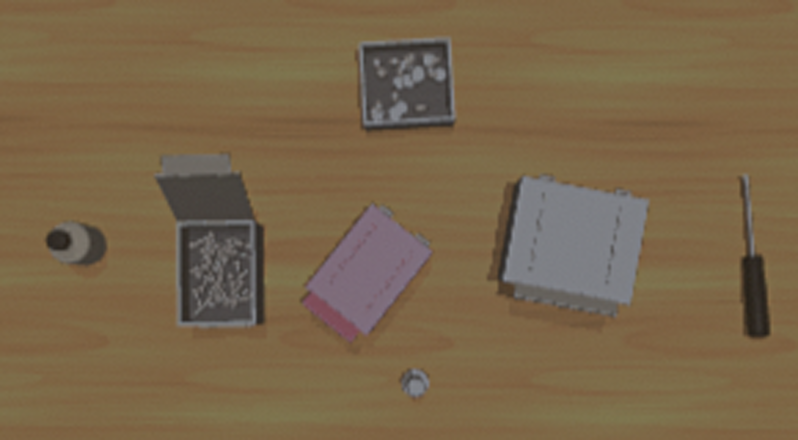

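```bash
cat > h.py <<'E'
import numpy as np
C={'side':((369.5072,369.5072,317.3005,195.1164),np.array([[0.7216,-0.339,0.6036,0.0101],[-0.6922,-0.367,0.6214,-0.6118],[0.0108,-0.8663,-0.4995,0.5563]])),
'top':((424.6717,424.6717,320.4073,199.8191),np.array([[0.0062,-0.9988,0.0477,0.4926],[-0.9999,-0.0066,-0.0086,-0.0066],[0.0089,-0.0476,-0.9988,1.4411]]))}
def px2w(cam,u,v,z):
    (fx,fy,cx,cy),T=C[cam]
    d=T[:,:3]@np.array([(u-cx)/fx,(v-cy)/fy,1]);o=T[:,3]
    return o+d*(z-o[2])/d[2]
def w2px(cam,p):
    (fx,fy,cx,cy),T=C[cam]
    q=T[:,:3].T@(np.array(p)-T[:,3]);return np.array([fx*q[0]/q[2]+cx,fy*q[1]/q[2]+cy])
E
python3 - <<'E'
from h import *
np.set_printoptions(precision=3,suppress=True)
k=798/290
t=lambda p,z:px2w('top',p[0]/k+170,p[1]/k+110,z)
print("narrow");P=[t(p,.09) for p in((179,325),(256,325),(255,221),(178,222))];print(np.array(P),np.mean(P,0))
print("wide");P=[t(p,.094) for p in((504,280),(632,303),(648,200),(522,177))];print(np.array(P),np.mean(P,0))
print("pink");P=[t(p,.094) for p in((310,292),(375,332),(431,252),(373,205))];print(np.array(P),np.mean(P,0))
for p,n,z in(((415,382),'bolt',.078),((60,240),'oil',.13),((407,83),'tray',.05)):print(n,t(p,z))
# side
s=lambda p,z:px2w('side',p[0]/2.8+190,p[1]/2.8+90,z)
print("side wide lid FL, FR, RR,RL",*[s(p,.094) for p in((388,353),(507,443),(626,395),(500,310))])
print("side narrow rim FL FR RR",*[s(p,.09) for p in((90,228),(141,254),(236,215))])
print("bolt base",s((198,450),.0),"oil",)
E
```

```text
narrow
[[0.466 0.252 0.09 ]
 [0.466 0.163 0.09 ]
 [0.586 0.166 0.09 ]
 [0.584 0.255 0.09 ]] [0.526 0.209 0.09 ]
wide
[[ 0.52  -0.122  0.094]
 [ 0.494 -0.27   0.094]
 [ 0.613 -0.289  0.094]
 [ 0.639 -0.143  0.094]] [ 0.567 -0.206  0.094]
pink
[[ 0.504  0.101  0.094]
 [ 0.459  0.026  0.094]
 [ 0.551 -0.038  0.094]
 [ 0.605  0.029  0.094]] [0.53  0.03  0.094]
bolt [ 0.401 -0.021  0.078]
oil [0.561 0.379 0.13 ]
tray [ 0.756 -0.009  0.05 ]
side wide lid FL, FR, RR,RL [ 0.521 -0.123  0.094] [ 0.5   -0.264  0.094] [ 0.614 -0.289  0.094] [ 0.642 -0.142  0.094]
side narrow rim FL FR RR [0.469 0.247 0.09 ] [0.475 0.165 0.09 ] [0.596 0.172 0.09 ]
bolt base [ 0.4  -0.02  0.  ] oil
```

```bash
cat >> h.py <<'E'
from scipy.spatial.transform import Rotation as R
def orient(yaw,pitch,sgn=1):
    """tool z = forward at yaw, pitch down (pi/2 = straight down); tool x horizontal"""
    z=np.array([np.cos(yaw)*np.cos(pitch),np.sin(yaw)*np.cos(pitch),-np.sin(pitch)])
    x=sgn*np.array([-np.sin(yaw),np.cos(yaw),0]);y=np.cross(z,x)
    return R.from_matrix(np.c_[x,y,z]).as_rotvec()
NH=np.array([.587,.211,.09]);NY=.025
WH=np.array([.627,-.216,.09]);WY=-.17
def bp(H,Y,d,l,z):
    "d = distance in front of hinge, l lateral(left), z world"
    u=np.array([np.cos(Y),np.sin(Y),0]);v=np.array([-u[1],u[0],0])
    p=H-d*u+l*v;p[2]=z;return p
E
python3 - <<'E'
from cell import *
from h import *
np.set_printoptions(precision=2,suppress=True)
print("pred narrow lip side",w2px('side',bp(NH,NY,-.06,0,.217)),"top",w2px('top',bp(NH,NY,-.06,0,.217)))
print("pred wide lip",w2px('side',bp(WH,WY,.14,0,.106)),w2px('top',bp(WH,WY,.14,0,.106)))
for s in(1,-1):
    for pos in((-.12,.32),(-.12,.175),(.02,.175)): print('n',s,ik(bp(NH,NY,pos[0],0,pos[1]),orient(NY,np.pi/2,s)))
    for yaw in(-.17,-.37):
      for pt in(0,.2,.4,.6):
        print(s,yaw,pt,[ik(bp(WH,WY,d,0,z),orient(yaw,pt,s)) for d,z in((.2,.082),(.128,.082),(.07,.18),(-.03,.2))])
E
```

```text
pred narrow lip side [277.56 117.31] top [241.22 166.15]
pred wide lip [341.32 230.31] [375.69 221.56]
n 1 [0.19 0.72 0.75 1.6  0.   0.17]
n 1 [0.19 0.71 0.38 1.23 0.   0.17]
n 1 [ 0.23  0.45 -0.08  1.04  0.    0.21]
1 -0.17 0 [None, None, None, None]
1 -0.17 0.2 [None, None, None, array([-0.66,  0.73, -1.24, -1.75,  0.48, -0.11])]
1 -0.17 0.4 [None, None, None, array([-0.63,  0.4 , -1.15, -1.11,  0.43, -0.19])]
1 -0.17 0.6 [None, None, array([-0.73,  0.13, -1.21, -0.65,  0.45, -0.34]), array([-0.6 ,  0.22, -0.98, -0.55,  0.35, -0.25])]
1 -0.37 0 [None, None, None, None]
1 -0.37 0.2 [None, None, None, array([-0.49,  0.75, -1.26, -1.81,  0.11, -0.02])]
1 -0.37 0.4 [None, None, None, array([-0.48,  0.41, -1.17, -1.18,  0.1 , -0.04])]
1 -0.37 0.6 [None, None, array([-0.57,  0.13, -1.24, -0.76,  0.16, -0.11]), array([-0.47,  0.22, -1.  , -0.62,  0.08, -0.06])]
n -1 [ 0.19  0.72  0.75  1.6  -0.   -2.97]
n -1 [ 0.19  0.71  0.38  1.23 -0.   -2.97]
n -1 [ 0.23  0.45 -0.08  1.04 -0.   -2.93]
-1 -0.17 0 [None, None, None, None]
-1 -0.17 0.2 [None, None, None, array([-0.66,  0.73, -1.24, -1.75,  0.48,  3.04])]
-1 -0.17 0.4 [None, None, None, array([-0.63,  0.4 , -1.15, -1.11,  0.43,  2.95])]
-1 -0.17 0.6 [None, None, array([-0.73,  0.13, -1.21, -0.65,  0.45,  2.8 ]), array([-0.6 ,  0.22, -0.98, -0.55,  0.35,  2.89])]
-1 -0.37 0 [None, None, None, None]
-1 -0.37 0.2 [None, None, None, array([-0.49,  0.75, -1.26, -1.81,  0.11,  3.12])]
-1 -0.37 0.4 [None, None, None, array([-0.48,  0.41, -1.17, -1.18,  0.1 ,  3.1 ])]
-1 -0.37 0.6 [None, None, array([-0.57,  0.13, -1.24, -0.76,  0.16,  3.03]), array([-0.47,  0.22, -1.  , -0.62,  0.08,  3.08])]
```

```bash
python3 - <<'E'
from cell import *
from h import *
np.set_printoptions(precision=2,suppress=True)
for yaw in(-.17,-.3):
  for pt in(.6,.7,.8,.9,1.0):
    print(yaw,pt,*[ik(bp(WH,WY,d,0,z),orient(yaw,pt,1)) for d,z in((.18,.06),(.132,.06),(.12,.15),(.07,.19),(-.03,.2))])
E
```

```text
-0.17 0.6 None None None [-0.73  0.09 -1.19 -0.61  0.45 -0.34] [-0.6   0.22 -0.98 -0.55  0.35 -0.25]
-0.17 0.7 None None [-0.78  0.07 -1.24 -0.51  0.46 -0.43] [-0.7   0.04 -1.09 -0.35  0.4  -0.36] [-0.58  0.18 -0.88 -0.32  0.31 -0.27]
-0.17 0.8 None [-0.76  0.32 -1.26 -0.7   0.4  -0.45] [-0.74  0.03 -1.13 -0.27  0.39 -0.43] [-0.67  0.02 -0.98 -0.14  0.34 -0.37] [-0.56  0.18 -0.77 -0.11  0.27 -0.29]
-0.17 0.9 [-0.81  0.19 -1.26 -0.45  0.38 -0.53] [-0.72  0.25 -1.16 -0.44  0.33 -0.45] [-0.7   0.02 -1.03 -0.07  0.32 -0.43] [-0.63  0.03 -0.87  0.05  0.28 -0.37] [-0.54  0.19 -0.66  0.09  0.23 -0.3 ]
-0.17 1.0 [-0.76  0.15 -1.16 -0.23  0.3  -0.51] [-0.68  0.22 -1.06 -0.22  0.27 -0.44] [-0.66  0.03 -0.92  0.11  0.26 -0.42] [-0.61  0.06 -0.76  0.22  0.23 -0.37] [-0.52  0.22 -0.54  0.27  0.19 -0.3 ]
-0.3 0.6 None None None [-0.63  0.09 -1.22 -0.69  0.27 -0.19] [-0.52  0.22 -1.   -0.6   0.18 -0.12]
-0.3 0.7 None None [-0.68  0.07 -1.27 -0.6   0.29 -0.25] [-0.61  0.03 -1.12 -0.42  0.23 -0.2 ] [-0.51  0.18 -0.9  -0.36  0.16 -0.14]
-0.3 0.8 None None [-0.65  0.01 -1.16 -0.34  0.24 -0.26] [-0.59  0.01 -1.01 -0.19  0.2  -0.21] [-0.5   0.17 -0.79 -0.15  0.14 -0.14]
-0.3 0.9 [-0.72  0.19 -1.29 -0.54  0.26 -0.34] [-0.64  0.25 -1.19 -0.51  0.21 -0.27] [-0.63  0.   -1.05 -0.13  0.2  -0.26] [-0.57  0.02 -0.89  0.01  0.17 -0.21] [-0.49  0.18 -0.67  0.05  0.12 -0.15]
-0.3 1.0 [-0.69  0.15 -1.18 -0.29  0.21 -0.33] [-0.62  0.21 -1.08 -0.27  0.17 -0.27] [-0.6   0.02 -0.94  0.06  0.16 -0.26] [-0.55  0.05 -0.78  0.19  0.13 -0.21] [-0.48  0.21 -0.55  0.24  0.1  -0.15]
```

```bash
python3 - <<'E'
from cell import *
from h import *
import cv2
np.set_printoptions(precision=3,suppress=True)
grab(20)
o=orient(NY,np.pi/2,1)
p=get_state()['position'];move_l([p[0]+.03,p[1]-.05,.36],velocity=.3)
movep(bp(NH,NY,-.125,0,.36),o)
move_l(bp(NH,NY,-.125,0,.175),velocity=.2)
s=get_state();print(s['clock'],s['position'],s['contact_force'],s['finger_gap'])
f=grab_frame('side');cv2.imwrite('pics/s1.png',cv2.resize(f['img'][50:280,170:490,::-1],(800,575)))
E
```

```text
5.625 [0.713 0.215 0.177] [-0.037 -0.138  0.41 ] -0.0003266041197641283
```

View pics/s1.png

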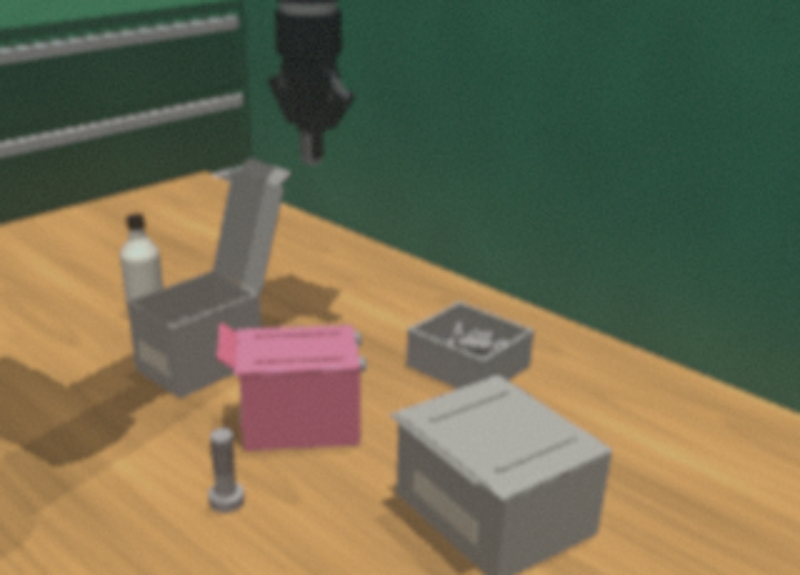

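```bash
python3 - <<'E'
from cell import *
from h import *
import cv2
np.set_printoptions(precision=3,suppress=True)
print(move_l(bp(NH,NY,.02,0,.175),velocity=.09,until_force=10))
s=get_state();print(s['clock'],s['position'],s['contact_force'])
sleep(.4)
f=grab_frame('side');cv2.imwrite('pics/s2.png',cv2.resize(f['img'][50:280,170:490,::-1],(800,575)))
E
```

```text
False
7.4333 [0.567 0.21  0.175] [ 0.757 -0.501  0.436]
```

View pics/s2.png

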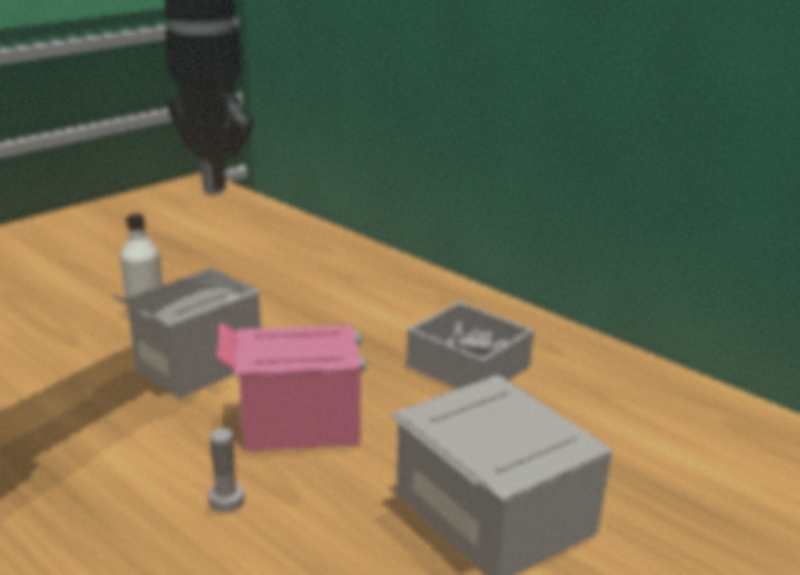

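```bash
python3 - <<'E'
from cell import *
from h import *
import cv2
np.set_printoptions(precision=3,suppress=True)
o=orient(WY,.9,1)
p=get_state()['position'];move_l([p[0],p[1],.34],velocity=.25)
movep(bp(WH,WY,.19,0,.30),o)
move_l(bp(WH,WY,.185,0,.06),velocity=.2)
print(move_l(bp(WH,WY,.136,0,.06),velocity=.06,until_force=5))
s=get_state();print(s['clock'],s['position'],bp(WH,WY,.136,0,.06),s['contact_force'])
f=grab_frame('side');cv2.imwrite('pics/s3.png',cv2.resize(f['img'][50:280,170:490,::-1],(800,575)))
E
```

```text
False
12.5667 [ 0.493 -0.193  0.06 ] [ 0.493 -0.193  0.06 ] [ 0.252  0.466 -0.177]
```

View pics/s3.png

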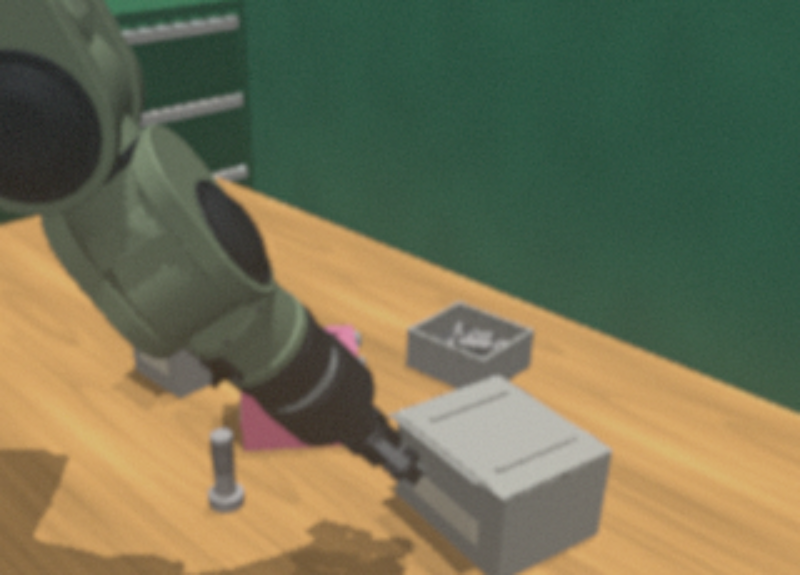

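```bash
python3 - <<'E'
from cell import *
from h import *
import cv2
np.set_printoptions(precision=3,suppress=True)
for i,(dc,zc) in enumerate([(.127,.10),(.115,.14),(.09,.17)]):
    r=move_l(bp(WH,WY,dc+.0087,0,zc-.0068),velocity=.07,until_force=8)
    s=get_state();print(r,s['clock'],s['position'],s['contact_force'])
    if r:break
f=grab_frame('side');cv2.imwrite('pics/s4.png',cv2.resize(f['img'][50:280,170:490,::-1],(800,575)))
E
```

```text
False 13.2417 [ 0.493 -0.193  0.093] [ 0.541  0.169 -1.143]
False 13.9917 [ 0.505 -0.195  0.133] [ 0.217  0.879 -1.049]
False 14.7 [ 0.529 -0.199  0.163] [-0.67   0.686 -0.269]
```

View pics/s4.png

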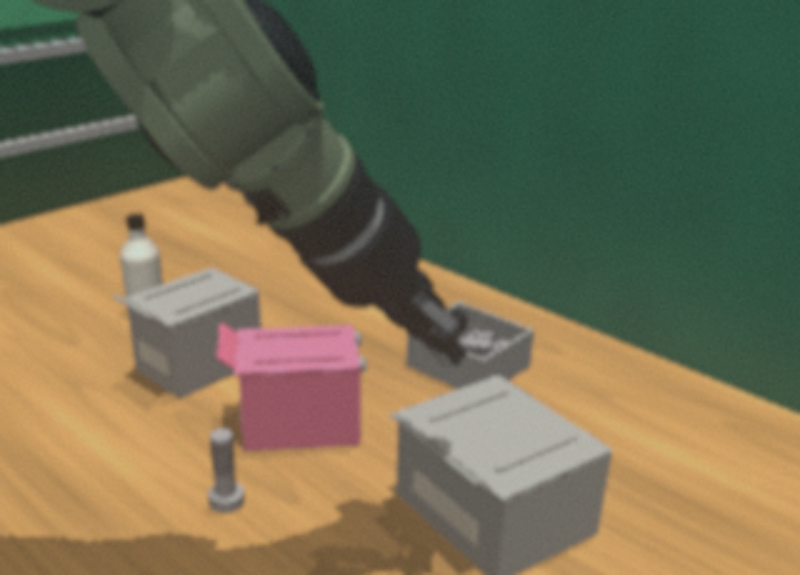

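```bash
python3 - <<'E'
from cell import *
from h import *
import cv2
f=grab_frame('wrist');cv2.imwrite('pics/w5.png',f['img'][:,:,::-1])
f=grab_frame('side');cv2.imwrite('pics/s5.png',cv2.resize(f['img'][130:270,300:440,::-1],(600,600),interpolation=cv2.INTER_CUBIC))
print(w2px('side',get_state()['position']), (w2px('side',get_state()['position'])-[300,130])*600/140)
E
```

```text
[358.02488477 201.72269423] [248.67807758 307.38297525]
```

View pics/w5.png

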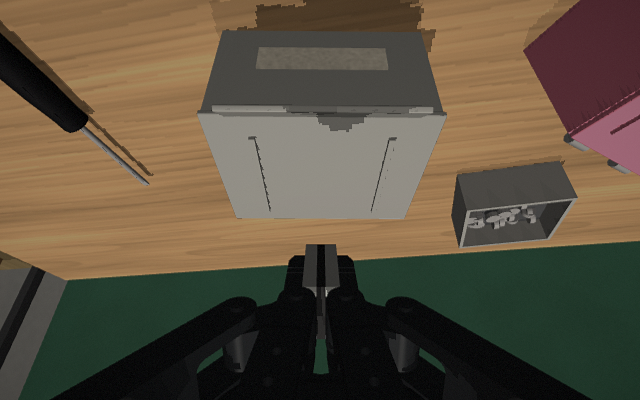

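View pics/s5.png

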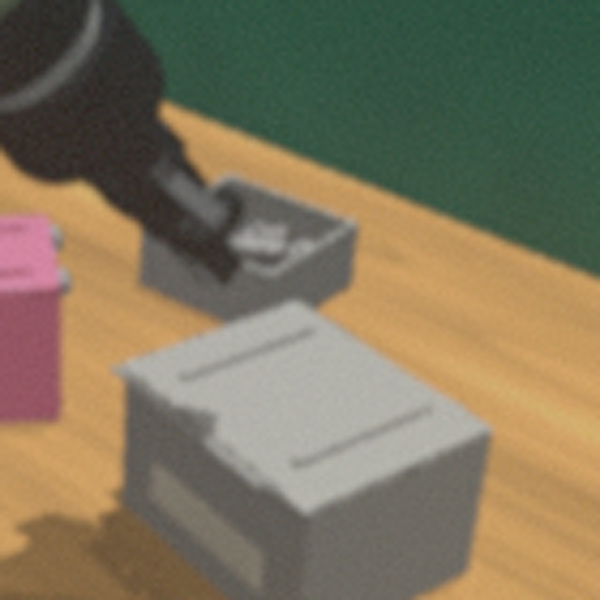

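```bash
python3 - <<'E'
from cell import *
from h import *
print(get_state()['finger_gap'])
for p in((.713,.215,.177),(.567,.21,.175)):
  for dz in(0,.015): print((w2px('side',np.array(p)+[0,0,dz])-[170,50])*2.5)
f=grab_frame('side');print(f['cam_to_world'])
E
```

```text
-0.0005983900800468988
[311.55975491 188.17197861]
[311.31412302 176.28617868]
[215.8657828  220.23699776]
[214.9023737  207.54301278]
[[ 0.72160812 -0.33904256  0.60359909  0.01005044]
 [-0.69221746 -0.36695741  0.62143161 -0.61184734]
 [ 0.0108034  -0.86625192 -0.49949063  0.55627836]
 [ 0.          0.          0.          1.        ]]
```

```bash
python3 - <<'E'
from cell import *
from h import *
import cv2
s=get_state();Rm=R.from_rotvec(s['eef_rot']).as_matrix();p=s['position']
f=grab_frame('side');im=cv2.resize(f['img'][130:270,300:440,::-1],(600,600),interpolation=cv2.INTER_CUBIC)
g=grab_frame('wrist');T=np.array(g['T_tool_cam']);wi=cv2.resize(g['img'][170:340,220:420,::-1],(800,680),interpolation=cv2.INTER_CUBIC)[:590]
for y,c in((-.011,(0,0,255)),(0,(0,255,255)),(.011,(0,255,0))):
  for dl in(0,.01,.02,.03,.04):
    q=(w2px('side',p+Rm@[0,y,-dl])-[300,130])*600/140
    cv2.circle(im,(int(q[0]),int(q[1])),3,c,-1)
    k=T[:3,:3].T@(np.array([0,y,-dl])-T[:3,3]); 
    u=g['fx']*k[0]/k[2]+g['cx'];v=g['fy']*k[1]/k[2]+g['cy']
    cv2.circle(wi,(int((u-220)*4),int((v-170)*4)),3,c,-1)
cv2.imwrite('pics/s6.png',im);cv2.imwrite('pics/w6.png',wi)
E
```

```text
(no output)
```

View pics/s6.png

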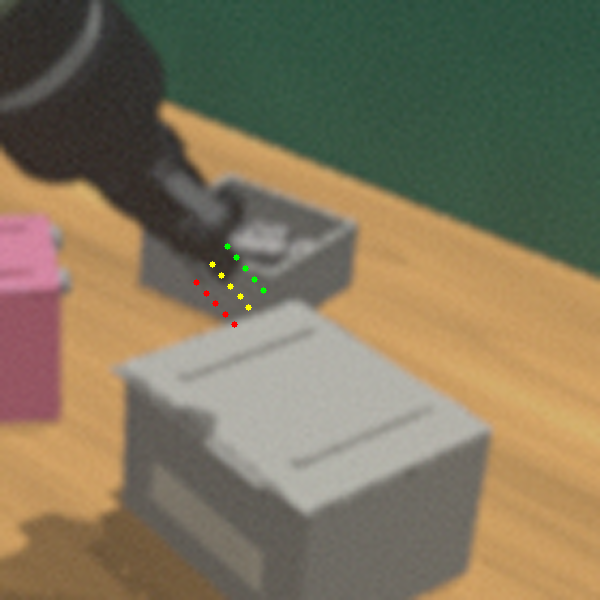

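View pics/w6.png

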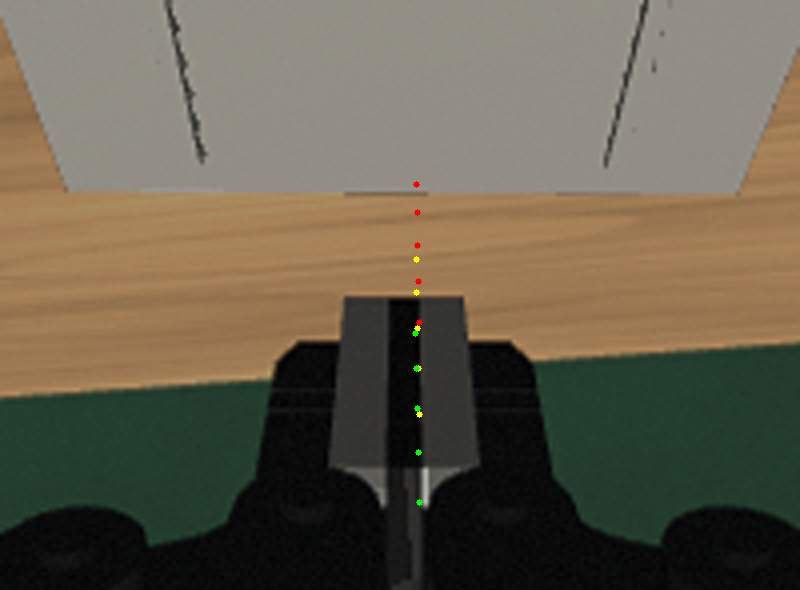

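```bash
cat >> h.py <<'E'
def tcp(dc,zc,pitch=.9,dl=.03,half=.011):
    "front-top corner of fingertip (dc in front of wide hinge, zc) -> TCP"
    d=dc+half*np.sin(pitch)-dl*np.cos(pitch); z=zc-half*np.cos(pitch)-dl*np.sin(pitch)
    return bp(WH,WY,d,0,z)
E
python3 - <<'E'
from cell import *
from h import *
import cv2
np.set_printoptions(precision=3,suppress=True)
P=[(.127,.10),(.115,.14),(.09,.17),(.05,.19),(0,.20),(-.02,.2)]
o=orient(WY,.9,1)
print([ik(tcp(*p),o) is not None for p in [(.185,.17),(.185,.067),(.128,.067)]+P])
move_l(tcp(.195,.17),velocity=.2)
move_l(tcp(.19,.067),velocity=.2)
print(move_l(tcp(.128,.067),velocity=.06,until_force=5))
s=get_state();print(s['clock'],s['position'],s['contact_force'])
f=grab_frame('side');cv2.imwrite('pics/s7.png',cv2.resize(f['img'][130:270,280:460,::-1],(771,600),interpolation=cv2.INTER_CUBIC))
f=grab_frame('wrist');cv2.imwrite('pics/w7.png',f['img'][:,:,::-1])
E
```

```text
[True, True, True, True, True, True, True, True, True]
False
17.45 [ 0.51  -0.196  0.036] [-0.402 -0.878 -0.678]
```

View pics/s7.png

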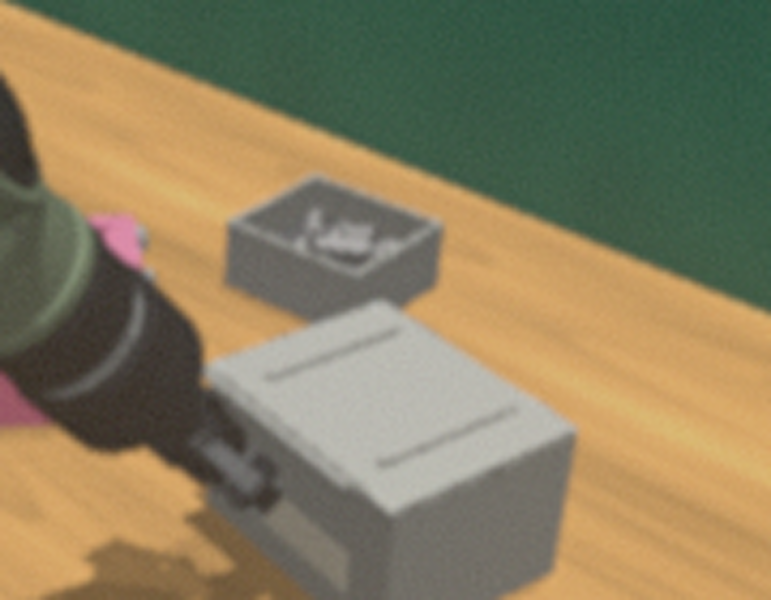

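View pics/w7.png

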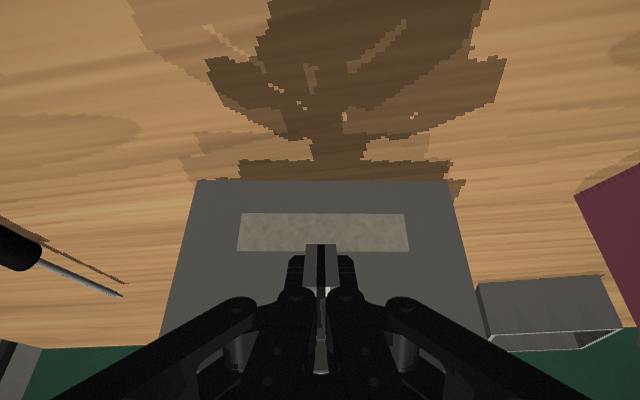

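```bash
python3 - <<'E'
from cell import *
from h import *
import cv2
np.set_printoptions(precision=3,suppress=True)
for i,(dc,zc) in enumerate([(.127,.10),(.122,.125)]):
    r=move_l(tcp(dc,zc),velocity=.07,until_force=8)
    s=get_state();print(r,s['clock'],s['position'],s['contact_force'])
    if r:break
f=grab_frame('side');cv2.imwrite('pics/s8.png',cv2.resize(f['img'][130:270,280:460,::-1],(771,600),interpolation=cv2.INTER_CUBIC))
E
```

```text
False 18.175 [ 0.511 -0.196  0.07 ] [-0.13   0.094 -0.308]
False 18.6917 [ 0.516 -0.197  0.094] [ 0.117  0.364 -0.693]
```

View pics/s8.png

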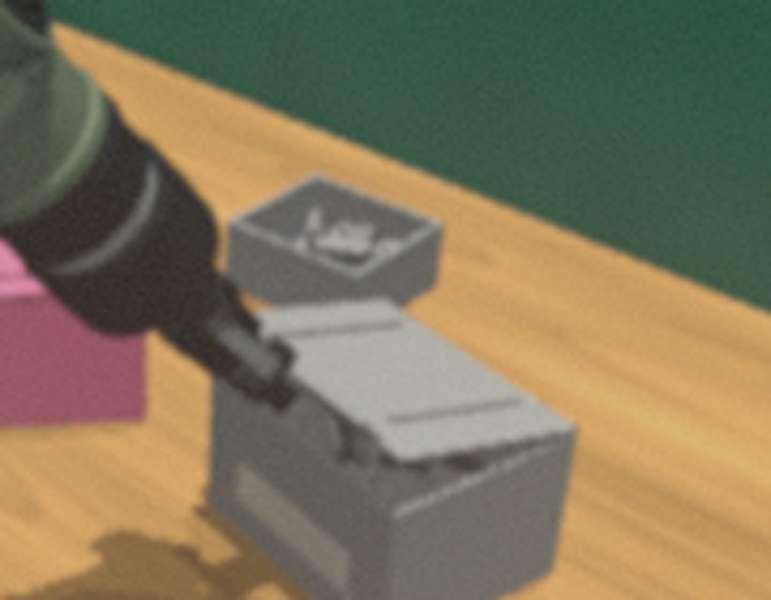

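```bash
python3 - <<'E'
from cell import *
from h import *
import cv2
np.set_printoptions(precision=3,suppress=True)
for i,(dc,zc) in enumerate([(.102,.142),(.08,.167)]):
    r=move_l(tcp(dc,zc),velocity=.06,until_force=8)
    s=get_state();print(r,s['clock'],s['position'],s['contact_force'])
    if r:break
f=grab_frame('side');cv2.imwrite('pics/s9.png',cv2.resize(f['img'][130:270,280:460,::-1],(771,600),interpolation=cv2.INTER_CUBIC))
E
```

```text
True 19.0833 [ 0.528 -0.199  0.104] [ 0.09  -0.034 -1.495]
```

View pics/s9.png

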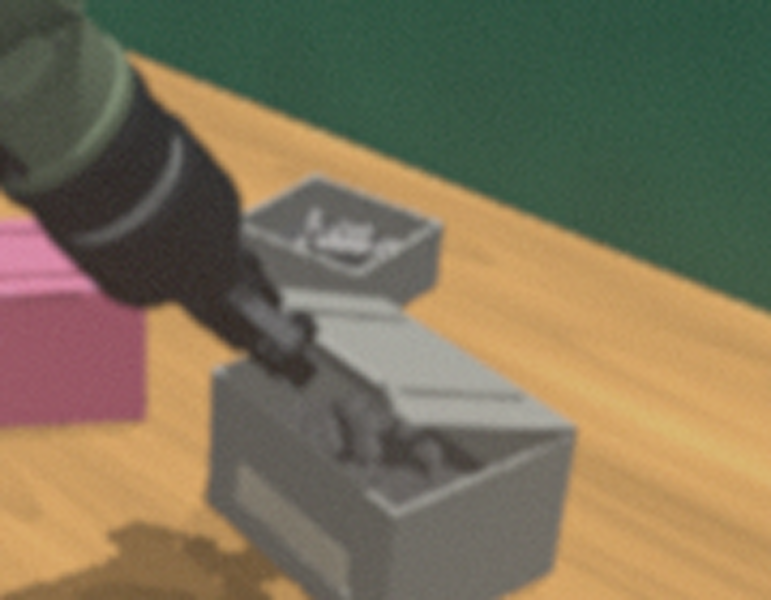

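```bash
python3 - <<'E'
from cell import *
from h import *
import cv2
np.set_printoptions(precision=3,suppress=True)
for i,(dc,zc) in enumerate([(.106,.148),(.09,.165),(.075,.178)]):
    r=move_l(tcp(dc,zc),velocity=.05,until_force=10)
    s=get_state();print(r,s['clock'],s['position'],tcp(dc,zc),s['contact_force'])
    if r:break
f=grab_frame('side');cv2.imwrite('pics/s10.png',cv2.resize(f['img'][110:270,280:460,::-1],(675,600),interpolation=cv2.INTER_CUBIC))
E
```

```text
False 19.65 [ 0.532 -0.199  0.118] [ 0.532 -0.2    0.118] [-1.001  1.267 -0.018]
False 20.2667 [ 0.548 -0.203  0.135] [ 0.548 -0.202  0.135] [-0.378 -0.461 -0.821]
False 20.8167 [ 0.563 -0.205  0.148] [ 0.563 -0.205  0.148] [ 0.147 -0.676 -0.367]
```

View pics/s10.png

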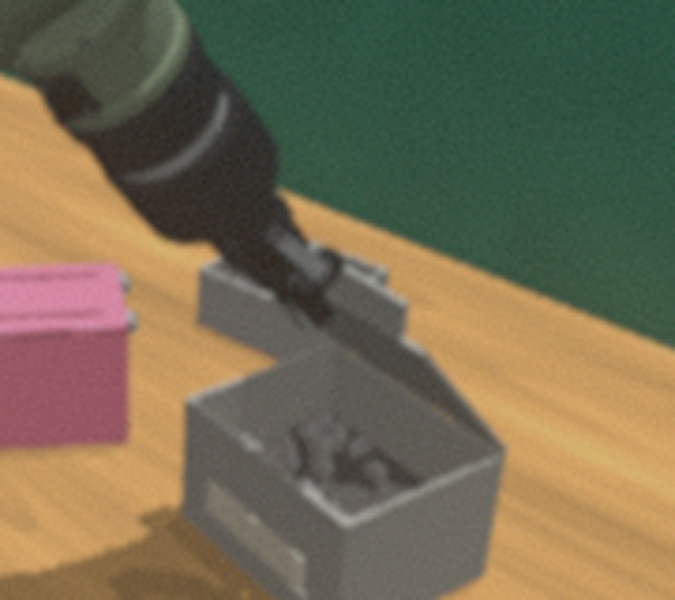

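```bash
python3 - <<'E'
from cell import *
from h import *
import cv2
np.set_printoptions(precision=3,suppress=True)
for i,(dc,zc) in enumerate([(.05,.191),(.02,.197),(.005,.2),(-.008,.2),(-.018,.2)]):
    r=move_l(tcp(dc,zc),velocity=.06 if i<2 else .04,until_force=10)
    s=get_state();print(r,s['clock'],s['position'],s['contact_force'])
    if r:break
sleep(.5)
f=grab_frame('side');cv2.imwrite('pics/s11.png',cv2.resize(f['img'][110:270,280:460,::-1],(675,600),interpolation=cv2.INTER_CUBIC))
E
```

```text
False 21.4833 [ 0.588 -0.209  0.161] [-0.574 -0.601  0.385]
False 22.1417 [ 0.617 -0.214  0.166] [-0.023  0.268  0.358]
False 22.675 [ 0.632 -0.217  0.17 ] [-0.267 -0.423 -0.323]
False 23.15 [ 0.645 -0.219  0.17 ] [-0.053 -0.515  0.094]
False 23.55 [ 0.655 -0.221  0.17 ] [-1.117  0.598  0.19 ]
```

View pics/s11.png

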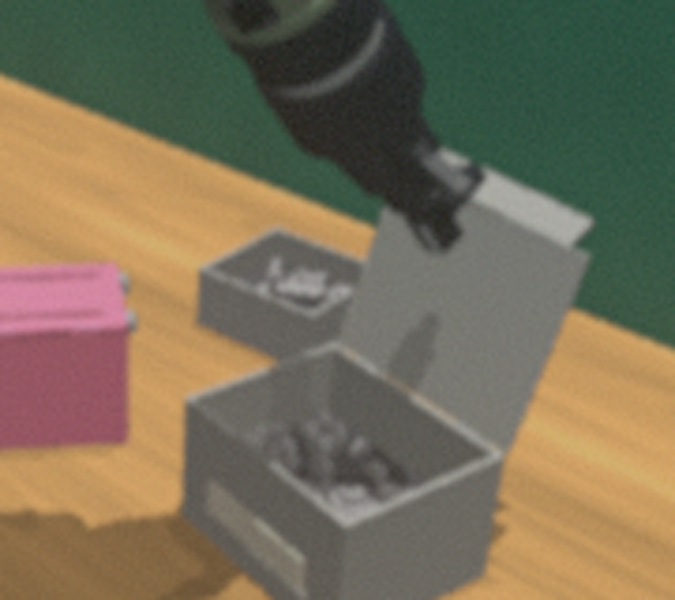

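Wide lid leans open: it has separated from the fingertip (tip at about crop (440,245), lip at (530,200)). Now I back off and check everything.

```bash
python3 - <<'E'
from cell import *
from h import *
import cv2
np.set_printoptions(precision=3,suppress=True)
move_l(bp(WH,WY,.10,0,.25),velocity=.15)
move_l(bp(WH,WY,.22,0,.36),velocity=.25)
set_joints([0.6,-.2,-.5,1.2,0,0]) if False else movep([.30,.05,.42],orient(0,1.2,1))
sleep(1)
for c in('side','top'):
    f=grab_frame(c);cv2.imwrite(f'pics/{c}12.png',f['img'][:,:,::-1])
    for n in("wide_lip","narrow_lip","wide_bin","narrow_bin","oil_mid","driver_mid","tray_mid","bolt_mid"):
        print(c,n,[(np.round(d["centre"]).tolist(),round(d["score"],2)) for d in tip_of(c,n)][:3])
print('open wide lip pred',w2px('side',bp(WH,WY,-.0605,0,.2175)),w2px('top',bp(WH,WY,-.0605,0,.2175)))
print('shut narrow lip pred',w2px('side',bp(NH,NY,.14,0,.106)),w2px('top',bp(NH,NY,.14,0,.106)))
s=get_state();print(s['clock'],s['contact_force'])
E
python3 -c "
import cv2
a=cv2.imread('pics/side12.png')[90:270,190:470];b=cv2.imread('pics/side0.png')[90:270,190:470]
cv2.imwrite('pics/s12c.png',cv2.resize(a,(784,504),interpolation=2))"
```

```text
side wide_lip [([416.0, 159.0], 0.78)]
side narrow_lip [([223.0, 171.0], 0.79), ([254.0, 183.0], 0.6)]
side wide_bin [([364.0, 254.0], 0.8)]
side narrow_bin [([254.0, 199.0], 0.94), ([289.0, 221.0], 0.56), ([262.0, 236.0], 0.41)]
side oil_mid [([227.0, 153.0], 0.76)]
side driver_mid [([457.0, 306.0], 0.97), ([390.0, 215.0], 0.74)]
side tray_mid [([357.0, 189.0], 0.77)]
side bolt_mid [([260.0, 236.0], 0.79)]
top wide_lip [([396.0, 150.0], 0.78)]
top narrow_lip [([285.0, 226.0], 0.84), ([247.0, 232.0], 0.6)]
top wide_bin [([373.0, 195.0], 0.79)]
top narrow_bin [([306.0, 208.0], 0.62)]
top oil_mid []
top driver_mid [([440.0, 202.0], 0.49), ([395.0, 151.0], 0.41)]
top tray_mid [([314.0, 140.0], 0.8)]
top bolt_mid [([442.0, 202.0], 0.63)]
open wide lip pred [415.711 160.144] [392.694 153.642]
shut narrow lip pred [222.243 173.373] [248.139 234.202]
28.95 [-0.804  0.619  0.323]
```

View pics/s12c.png

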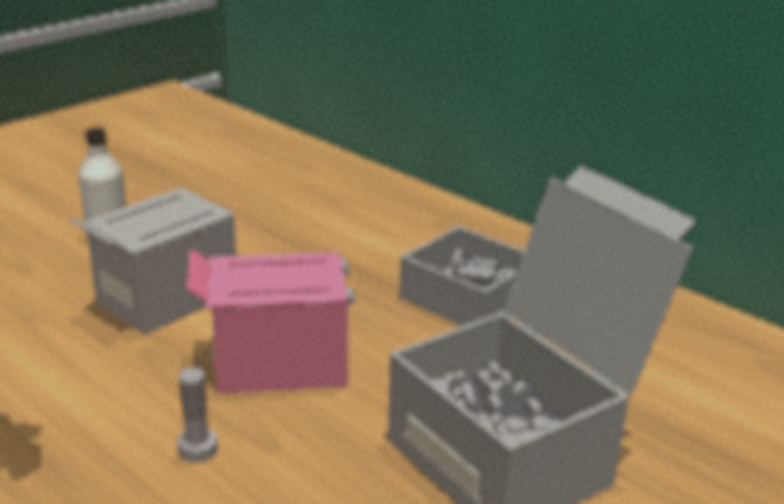

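View pics/top12.png

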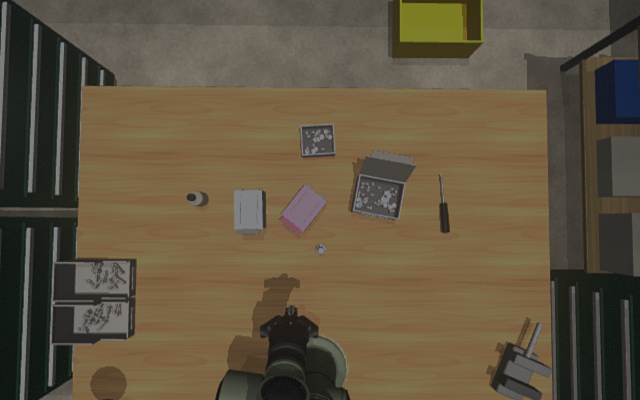

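All is as wanted: narrow lid flat shut, wide lid leaning at the stop, and every object at its original pixels.

```bash
python3 -c "
from cell import *
sign_off()"
```

```text
the job is handed in; nothing more can be done
```

I tipped the narrow bin's lid shut from behind and flipped the wide bin's lid up and over to its stop, with closed fingertips only. I handed the job in at about 29 s of the 53 s allowed.

**Last checks:**
- **Lids:** In the side view both lips were within about 3 px of where the open and shut lids should put them. In the top view they were within about 5 px.
- **Other things:** The bins, bolt, bottle, screwdriver, tray and pink look-alike appeared at their original pixels, to within about 4 px of detector noise. The top-view detector missed the bottle and mistook another thing for the bolt, but both were in their places when I looked at the picture.
- **Robot:** The arm was clear of everything.

**What went wrong along the way:**
- **First lift:** The first try at the wide lid failed. In the images the shut fingertips stood about 30 mm short of the stated TCP. I corrected for that, and the second try worked.
- **Force:** During that second lift one move stopped at my 8 N limit. The next state reading showed about 1.5 N. I did not see any force near the 25 N limit.

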